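# Clear the bench and set the air valve

## Task

Clear the bench in front of the air console: lay both hand tools (spanner and screwdriver) flat in the blue crate and the white moulded housing flat in the green crate. Only when all three are in, open the red valve on the console until the black tip of its handle points at the orange set marker, and leave it there; leave the marker as it is. Do not disturb the bottle or the jar.

Things in the scene. Friction and masses are not known exactly. Their poses are not given: they have to be found in the camera images.
- spanner: bare steel combination spanner lying flat, 170 mm long, 8 mm thick; shank 17 mm wide, open jaw (38 mm wide) at its +x end, ring (32 mm) at its -x end; x along its length, y across, z up, origin at the centre of its underside; a hand tool
- screwdriver: screwdriver lying flat, 180 mm long; yellow handle 26 mm thick fills its -x half (origin to -90 mm), steel blade 6 mm thick its +x half, both on an axis 13 mm above the underside; best gripped 36 mm to -x of the origin; x along its length, y across, z up, origin at the centre of its underside; a hand tool
- housing: white moulded housing with three round black sockets on top, 140 mm long (gripping body 124 mm), 44 mm wide, 40 mm high; x along its length, y across, z up, origin at the centre of its underside
- blue_crate: open blue plastic crate fixed to the bench, 230 x 200 mm (its x and y) and 70 mm high, walls and floor 5 mm; origin at the centre of its underside. It may stand on the left or on the right
- green_crate: open green plastic crate, same size and build as the blue one, on the other side
- console: grey air console fixed to the bench, 184 mm deep (x), 200 mm wide (y); origin at the centre of its underside; low edge (x = -82 mm, 40 mm high) towards the robot, back 155 mm high at x = +82 to +102 mm. Its 200 x 200 mm top face with a white dial slopes 35 degrees, rising away from the robot; dial centre 98 mm above the origin
- hoop_mid (a point): middle of the yellow guard hoop's 12 mm front bar, which runs 184 mm along the console's y above the dial, 275 mm over the bench; from its ends arms run 80 mm back (+x), then posts go down to the console's back. It blocks a gripper coming straight down on the handle, not one tilted square to the sloping face
- valve (a joint): angle of the red valve handle (rad): 0 = shut, pointing down the slope towards the robot; grows clockwise (looking at the dial from the robot's side) to 1.57, pointing to the robot's left across the slope; stop at 1.65. It stays where it is left and turns stiffly (0.1 N m)
- set_marker (a joint): angle of the orange set marker on the dial (rad), same zero and sense as joint valve; a flat 16 x 28 mm arrow on the dial, 63 to 91 mm from its centre. It is not to be moved
- valve_grip (a point): point on the handle's turning axis at gripping height, 30 mm out from the sloping face. The point's z axis points out of the face along the turning axis, -x along the handle towards its black pointed end, y across it. The handle is a bar 16 mm thick (y), reaching 57 mm from the axis on the pointed side and 40 mm on the other, standing from 14 to 44 mm off the face
- pointer_tip (a point): black pointed end of the valve handle, 57 mm from the axis, same axes as valve_grip
- marker_tip (a point): inner point of the set marker, 65 mm from the axis, 3 mm off the face; -x points outwards from the dial centre through the marker, z out of the face
- cleaner_bottle: bystander: upright blue plastic bottle, 60 mm across, 170 mm high, origin at its underside centre
- screw_jar: bystander: upright clear jar with black lid, 60 mm across, 80 mm high, origin at its underside centre

How it is judged:
On the way, in this order (a step that is already met when the one before it is completed fails the run):
1. both tools lie in the blue crate and the housing in the green crate, let go (x of spanner in the frame of blue_crate between -0.11 and 0.11 m and y of spanner in the frame of blue_crate between -0.098 and 0.098 m and z of each of spanner, screwdriver in the frame of blue_crate below 0.055 m and angle between spanner's own x axis and vertical between 1.17 and 1.97 rad and x of screwdriver in the frame of blue_crate between -0.11 and 0.11 m and y of screwdriver in the frame of blue_crate between -0.098 and 0.098 m and angle between screwdriver's own x axis and vertical between 1.17 and 1.97 rad and x of housing in the frame of green_crate between -0.11 and 0.11 m and y of housing in the frame of green_crate between -0.098 and 0.098 m and z of housing in the frame of green_crate below 0.055 m and angle between housing's own x axis and vertical between 1.17 and 1.97 rad and linear speed of each of spanner, screwdriver, housing below 0.02 m/s and contact force between the fingers and spanner below 0.05 N and contact force between the fingers and screwdriver below 0.05 N and contact force between the fingers and housing below 0.05 N), for 0.2 s.
2. the valve handle points at the set marker (angle between the x axis of pointer_tip and the x axis of marker_tip, either way round below 0.09 rad and velocity of joint valve between -0.05 and 0.05 rad/s), for 0.2 s.
At the end, for the whole second after the job is handed in: Spanner and screwdriver rest in the blue crate, the housing in the green crate, each inside the walls, underside centre less than 55 mm above the crate's underside and lying within about 23 degrees of level; the valve handle is at rest within 0.09 rad (5 degrees) of the set marker (all of step 2 and x of spanner in the frame of blue_crate between -0.11 and 0.11 m and y of spanner in the frame of blue_crate between -0.098 and 0.098 m and z of each of spanner, screwdriver in the frame of blue_crate below 0.055 m and angle between spanner's own x axis and vertical between 1.17 and 1.97 rad and x of screwdriver in the frame of blue_crate between -0.11 and 0.11 m and y of screwdriver in the frame of blue_crate between -0.098 and 0.098 m and angle between screwdriver's own x axis and vertical between 1.17 and 1.97 rad and x of housing in the frame of green_crate between -0.11 and 0.11 m and y of housing in the frame of green_crate between -0.098 and 0.098 m and z of housing in the frame of green_crate below 0.055 m and angle between housing's own x axis and vertical between 1.17 and 1.97 rad and linear speed of each of spanner, screwdriver, housing below 0.02 m/s); the robot touches nothing.
It fails at once if the set marker is moved by more than 8 mm (distance of marker_tip from where it was at the start of the episode above 0.008 m).
It fails at once if the valve is opened (beyond 0.55 rad) before all three things are in their crates (value of joint valve above 0.55 rad and not ((x of spanner in the frame of blue_crate between -0.11 and 0.11 m and y of spanner in the frame of blue_crate between -0.098 and 0.098 m and z of spanner in the frame of blue_crate below 0.055 m and angle between spanner's own x axis and vertical between 1.17 and 1.97 rad) and (x of screwdriver in the frame of blue_crate between -0.11 and 0.11 m and y of screwdriver in the frame of blue_crate between -0.098 and 0.098 m and z of screwdriver in the frame of blue_crate below 0.055 m and angle between screwdriver's own x axis and vertical between 1.17 and 1.97 rad) and (x of housing in the frame of green_crate between -0.11 and 0.11 m and y of housing in the frame of green_crate between -0.098 and 0.098 m and z of housing in the frame of green_crate below 0.055 m and angle between housing's own x axis and vertical between 1.17 and 1.97 rad))).
It fails at once if the bottle or jar is pushed more than 25 mm or tipped over (distance of any of cleaner_bottle, screw_jar from where it was at the start of the episode above 0.025 m or angle between any of cleaner_bottle, screw_jar's own z axis and vertical above 0.4 rad).
It also fails if it takes over 70 s, if anything falls off the work surface, if the arm or the gripper's body presses on something with over 40 N, if the wrist force passes 120 N, or if a joint passes its speed limit or range.

## Robot

A 6-joint arm with a two-finger parallel gripper is mounted at the origin on the work surface. World frame = base frame: x ahead of the robot, y to its left, z up, the work surface at z = 0. Lengths are in m, angles in rad, forces in N, time in s.
With the tool pointing down it reaches from about 0.35 to 0.975 m from the base axis. Payload 4.9 kg.
Tool frame: the origin (TCP) lies on the mounting face of the last link; the fingertips stand 173 mm ahead of it and the grasp point (between the pads) lies ctrl.pinch_z ahead of it (ctrl.pinch_z is the distance from the TCP to the grasp point, in m); z points along the fingers, y is the line along which they close (so a half turn about z gives the same grasp; the last joint's range is limited). The gripper opens to 85 mm and grips with 20 to 120 N. Pads are 22 mm wide; open, the fingers measure 114 mm over their backs; the gripper's body (76 mm by 85 mm) begins 54 mm behind the grasp point. The pads swing forward as they close: fully open they stand 13 mm farther back than shut.
Start: joints at [-1.416, 0.053, 1.613, -0, 1.476, -0.119], TCP at [0.169, -0.602, 0.405] pointing down, gripper open.
Joint ranges: [-3.01, 3.01], [-1.01, 2.22], [0.06, 2.58], [-1.02, 4.17], [0.09, 2.62], [-3.14, 3.14]. Speed limits (rad/s): [2.57, 2.57, 3.14, 3.14, 3.14, 3.14].

## Interface

Orientations are given as a rotation vector (axis times angle).
In Python, from station import telemetry, eyes, ctrl gives the robot as it stands.
- The arm moves only by the tool apply_moves, never from a script. Its argument "plan" is a list of rows, each a list of 5 numbers: the finger opening in m, from 0 to 0.0854, then the shift along the tool's x, y, z in m, then the turn about the tool's z in rad. In form: [[jaw, x, y, z, roll], ...]. A call has 1 to 12 rows; each row is the pose to reach, as a shift and turn from the pose commanded when the call began, along the tool's axes at that moment; what a row does not reach only later rows make up. A row lasts 1/12 s, in which the tool goes at most 41.7 mm and 7.16 degrees, less where a joint would pass 70% of its speed; a pose out of reach is approached as far as the arm can. A call with a gripper value outside its range is refused whole. The fingers move at their own pace and stop on an object; "newtons" is the grip in N (left out, the last holds). Time passes only in rows, so rows that repeat a pose let the fingers close. It gives the time, the measured TCP pose, the force, the opening and the grip force at its end, in the units of the state.
- telemetry.get_obs(): the state, without advancing time (a new reading comes with each control period).
- eyes.get_image(name): name is "scene" or "top"; returns a dict with "img" (400x640x3 uint8, blue, green, red), "range_z" (400x640 float32, m along the optical axis (not along the pixel's ray), 0 where there is no reading), "K" (3x3 intrinsics, pixels), "pose" (4x4, takes a point from camera to world coordinates). Camera axes: x right, y down, z forward; pixel columns grow to the right and rows downward; lengths in m; the calibration is good to about 2 mm. A picture is of the moment at which its call begins.
- ctrl.finish_job(): hands the job in; it is judged then, once.
Trained networks look in a picture, given as the dict that the camera call returned (one of the last four; its "shot" number tells which), for a name from the list of things; names that differ only in an ending like _2 or _b are one class to them, and where a whole thing is asked for, a point or a joint stands for the part that bears it (a point fixed in the world has none). Each returns a list of dicts, best first, with "confidence" (0 to 1); they miss things now and then, are a little off and sometimes report something else, mostly with a low value. They report only what shows in the picture. A call takes as long as a camera call.
- eyes.search_frame(thing, picture): "box" ([left, top, right, bottom] in pixels, round what is visible of it).
- eyes.outline_of(thing, picture): "region" (400x640 bool, what is visible of it) and "box" ([left, top, right, bottom] in pixels, round what is visible of it).
- eyes.tip_of(thing, picture): "point" ([column, row] in pixels: a listed point, or the origin of a listed thing).
The state is a dict: "t": time; "q": joint angles; "dq": joint speeds; "effort": joint torques, N m; "tool_pos": TCP position; "tool_rot": TCP orientation; "contact_force": force on the tool from outside, world axes, zero at the start; "wrist_torque": the same for the moment, N m; "opening": finger opening in m; "grip_force": force on a finger pad.
Only numpy, scipy, OpenCV 4.12 (cv2) and the standard library are available. Lean on these libraries where they do the work, as an engineer would, in place of code of your own. Each camera call takes 0.05 s, during which the arm holds its last target. There are 200 camera calls.

## Working session

There is one attempt and no reset: what is moved stays moved. The work goes in short steps, Python scripts to look and compute and a tool call to move; the robot and the scene stay as the last step left them, time stands still between calls to the robot, and variables do not carry over. Pictures are saved under pics/ and viewed, at most 10 in all, crops included, and the job is handed in when it is done.

Besides the shell and the picture viewer there is one more tool, called after "Emit:" by a JSON object that holds its "method" and its "body". apply_moves: Moves the arm, as the interface text tells. Its arguments: {"type":"object","properties":{"plan":{"type":"array","items":{"type":"array","items":{"type":"number"}}},"newtons":{"type":"number"}},"required":["plan"]}

```bash
mkdir -p pics; ls; cat > h.py <<'E'
import numpy as np, cv2
from station import telemetry, eyes, ctrl
from scipy.spatial.transform import Rotation as R
def world(p,u,v,z=None):
    K,T=p["K"],p["pose"]
    z=p["range_z"][np.int32(np.round(v)),np.int32(np.round(u))] if z is None else z
    u=np.asarray(u,float);v=np.asarray(v,float)
    c=np.stack([(u-K[0,2])/K[0,0]*z,(v-K[1,2])/K[1,1]*z,z*np.ones_like(u)],-1)
    return c@T[:3,:3].T+T[:3,3]
def cloud(p,region):
    v,u=np.nonzero(region&(p["range_z"]>0)); return world(p,u,v)
E
cat > look.py <<'E'
from h import *
np.set_printoptions(precision=4,suppress=True)
print(ctrl.pinch_z, telemetry.get_obs())
for cam in ["top","scene"]:
    p=eyes.get_image(cam); cv2.imwrite(f"pics/{cam}0.png",p["img"])
    print(cam,p["pose"][:3,3],p["pose"][:3,2])
    for n in ["spanner","screwdriver","housing","blue_crate","green_crate","console","cleaner_bottle","screw_jar","valve","set_marker"]:
        r=eyes.outline_of(n,p)
        if not r: print(n,None); continue
        r=r[0]; c=cloud(p,r["region"]); 
        if len(c)<5: print(n,"few");continue
        m=np.median(c,0); xy=c[:,:2]; rect=cv2.minAreaRect(xy.astype(np.float32))
        print(n,round(r["confidence"],2),r["box"],"med",m,"z",np.percentile(c[:,2],[5,95]),"rect",np.round(rect[0],3),np.round(rect[1],3),round(rect[2],1))
    for n in ["spanner","screwdriver","housing","blue_crate","green_crate","console","hoop_mid","valve_grip","pointer_tip","marker_tip"]:
        r=eyes.tip_of(n,p)
        if r: u,v=r[0]["point"]; print("tip",n,round(r[0]["confidence"],2),r[0]["point"],world(p,u,v))
E
python3 look.py
```

```text
pics
0.1547 {'t': 0.0, 'q': array([-1.416 ,  0.0534,  1.6143,  0.    ,  1.476 , -0.119 ]), 'dq': array([ 0.0001, -0.001 , -0.0015,  0.0004,  0.0013,  0.0013]), 'effort': array([  0.0006, -39.3682, -37.0176,  -0.0001,   0.0072,   0.    ]), 'tool_pos': array([ 0.169 , -0.6014,  0.4035]), 'tool_rot': array([-3.1101, -0.4284,  0.    ]), 'contact_force': array([ 0.3114, -1.1267,  0.2912]), 'wrist_torque': array([-0.0012,  0.016 , -0.0119]), 'grip_force': 0.0, 'opening': 0.08537099922120554}
top [0.3801 0.0073 1.169 ] [ 0.1791  0.0101 -0.9838]
spanner 0.69 [256.2, 218.5, 271.6, 275.1] med [0.4472 0.1786 0.0068] z [0.0014 0.0104] rect [0.437 0.181] [0.166 0.039] 6.5
screwdriver 0.55 [302.7, 218.7, 329.6, 271.4] med [0.4112 0.0007 0.022 ] z [0.0124 0.027 ] rect [0.45  0.014] [0.176 0.027] 21.4
housing 0.8 [359.3, 223.8, 381.7, 268.5] med [ 0.4465 -0.1472  0.0394] z [0.0053 0.0433] rect [ 0.448 -0.154] [0.14  0.055] 12.7
blue_crate None
green_crate 0.58 [419.1, 183.8, 502.5, 261.6] med [ 0.5202 -0.4199  0.0055] z [0.0009 0.0684] rect [ 0.526 -0.41 ] [0.249 0.215] 0.1
console None
cleaner_bott
[... 2342 characters left out ...]
6, 178.1, 334.1, 215.9] med [ 0.4171 -0.0015  0.0237] z [0.014  0.0291] rect [0.445 0.013] [0.174 0.026] 24.7
tip spanner 0.84 [359.3, 191.1] [ 0.4354  0.1685 -0.0045]
tip screwdriver 0.66 [316.3, 201.5] [0.4502 0.0143 0.0039]
tip housing 0.9 [266.6, 213.6] [ 0.4829 -0.1555  0.0415]
tip blue_crate 0.54 [362.7, 190.3] [0.4466 0.1754 0.0158]
tip green_crate 0.95 [190.8, 245.2] [ 0.5255 -0.4057  0.0056]
tip console 0.6 [326.3, 271.3] [ 0.7475 -0.023   0.1321]
tip hoop_mid 0.87 [330.6, 233.6] [ 0.708  -0.007   0.2797]
tip valve_grip 0.61 [329.8, 268.1] [ 0.7393 -0.0111  0.129 ]
tip pointer_tip 0.74 [323.8, 241.7] [ 0.6572 -0.0095  0.1285]
tip marker_tip 0.43 [343.8, 248.2] [0.6671 0.0502 0.0778]
```

```bash
python3 - <<'E'
import cv2
a=cv2.imread('pics/top0.png');b=cv2.imread('pics/scene0.png')
cv2.imwrite('pics/top_c.png',cv2.resize(a[110:290,130:510],None,fx=2.1,fy=2.1,interpolation=2))
cv2.imwrite('pics/scene_c.png',cv2.resize(b[140:340,140:490],None,fx=2.2,fy=2.2,interpolation=2))
E
```

```text
(no output)
```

View pics/top_c.png

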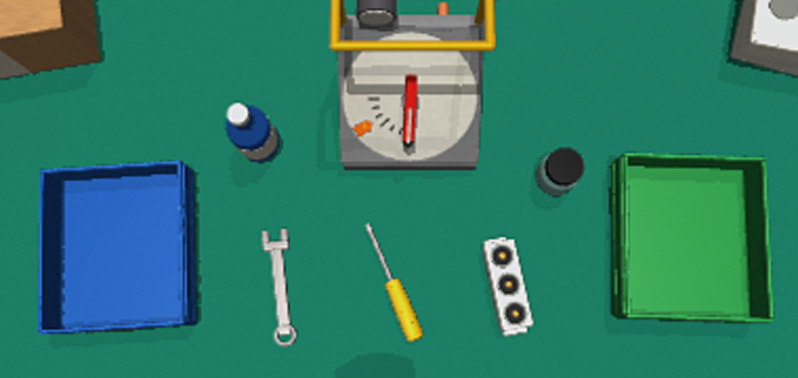

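View pics/scene_c.png

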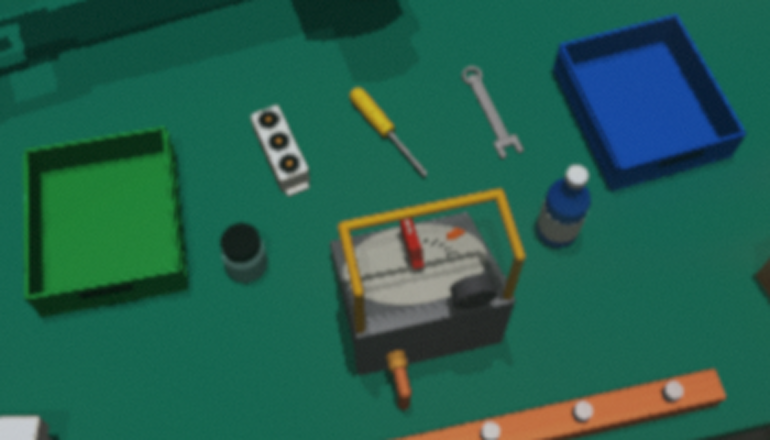

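The pictures agree with the detections. In the top crop the blue crate is on the left around (115,245) and the green crate on the right around (690,240). The spanner (280,290) has its jaw away from the robot, the screwdriver (395,285) has its handle towards it, and the housing is at (508,285). The valve is shut, pointing at (408,145), and the marker is at (362,128).

Next I'll fit the crates and write a move helper.

```bash
cat >> h.py <<'E'
np.set_printoptions(precision=4,suppress=True)
def go(x,y,z,phi):
    "shift/roll in current tool axes to bring TCP to world x,y,z with tool x at world angle phi (deg, mod 180)"
    o=telemetry.get_obs(); Rm=R.from_rotvec(o["tool_rot"]).as_matrix()
    s=Rm.T@(np.array([x,y,z])-o["tool_pos"]); cur=np.degrees(np.arctan2(Rm[1,0],Rm[0,0]))
    d=(cur-phi+90)%180-90
    print("t",round(o["t"],2),"tcp",o["tool_pos"],"head",round(cur,1),"shift",s,"roll",round(np.radians(d),3),"q6",o["q"][5],"open",round(o["opening"],4),"grip",round(o["grip_force"],1))
E
python3 - <<'E'
from h import *
for cam in ["top","scene"]:
    p=eyes.get_image(cam); hsv=cv2.cvtColor(p["img"],cv2.COLOR_BGR2HSV)
    v,u=np.mgrid[0:400,0:640]; W=world(p,u,v); b,g,r=[p["img"][...,i].astype(int) for i in range(3)]
    rim=(W[...,2]>.062)&(W[...,2]<.078)&(p["range_z"]>0)&(np.abs(W[...,0]-.5)<.18)
    for n,m in [("blue",rim&(W[...,1]>.27)&(W[...,1]<.56)),("green",rim&(W[...,1]<-.27)&(W[...,1]>-.56))]:
        c=W[m][:,:2].astype(np.float32)
        print(cam,n,len(c),cv2.minAreaRect(c), np.percentile(c,[1,99],axis=0).ravel())
    hoop=(W[...,2]>.262)&(W[...,2]<.3)&(np.abs(W[...,1])<.13)&(W[...,0]>.6)&(W[...,0]<.85)
    print("hoop",np.percentile(W[hoop],[1,50,99],axis=0).ravel())
    red=(r>130)&(g<70)&(b<70)&(np.abs(W[...,1])<.15)&(np.abs(W[...,0]-.68)<.12)
    print("red",red.sum(),np.median(W[red],0), cv2.minAreaRect(W[red][:,:2].astype(np.float32)))
    org=(r>180)&(g>70)&(g<150)&(b<80)&(np.abs(W[...,1])<.12)&(W[...,0]>.6)&(W[...,0]<.72)
    print("orange",org.sum(),W[org].mean(0) if org.any() else 0)
go(.437,.18,.30,6.5)
E
```

```text
top blue 695 ((0.4867105484008789, 0.40744879841804504), (0.2312157303094864, 0.2065327912569046), 4.839872360229492) [0.3654 0.3    0.6061 0.5146]
top green 680 ((0.518368661403656, -0.4068465232849121), (0.20665773749351501, 0.23038382828235626), 89.24474334716797) [ 0.4033 -0.5084  0.633  -0.3042]
hoop [ 0.7039 -0.1004  0.2723  0.7148 -0.0037  0.2793  0.7928  0.0945  0.2836]
red 110 [ 0.6805 -0.0041  0.1384] ((0.6773651838302612, -0.003991279751062393), (0.014845292083919048, 0.07936281710863113), 88.45706939697266)
orange 46 [0.6649 0.042  0.1022]
scene blue 618 ((0.4865414500236511, 0.4063270092010498), (0.23429898917675018, 0.20817872881889343), 5.141038417816162) [0.3664 0.2974 0.6075 0.514 ]
scene green 725 ((0.5175480842590332, -0.40766632556915283), (0.2058241069316864, 0.2373317927122116), 89.18162536621094) [ 0.4012 -0.5112  0.6338 -0.3051]
hoop [ 0.7038 -0.1012  0.2672  0.7159 -0.0096  0.2803  0.796   0.0929  0.2846]
red 42 [ 0.6866 -0.0082  0.1438] ((0.6819157004356384, -0.007067068945616484), (0.011407062411308289, 0.07443017512559891), 87.34710693359375)
orange 66 [ 0.7122 -0.0141  0.2813]
t 2.2 tcp [ 0.169  -0.6017  0.4047] head 15.7 shift [ 0.4694 -0.6801  0.1047] roll 0.16 q6 -0.11899078318307225 open 0.0854 grip 0.0
```

Emit:
{"method": "apply_moves", "body": {"plan": [[0.085,0.391,-0.357,0.13,0.052],[0.085,0.391,-0.357,0.13,0.052],[0.085,0.391,-0.357,0.13,0.052],[0.085,0.391,-0.357,0.13,0.052],[0.085,0.391,-0.357,0.13,0.052],[0.085,0.391,-0.357,0.13,0.052],[0.085,0.391,-0.357,0.13,0.052],[0.085,0.391,-0.357,0.13,0.052],[0.085,0.391,-0.357,0.13,0.052],[0.085,0.391,-0.357,0.13,0.052],[0.085,0.391,-0.357,0.13,0.052],[0.085,0.391,-0.357,0.13,0.052]], "newtons": 40}}

```text
t: 3.2
tool_pos: [0.4263, -0.1877, 0.2855]
tool_rot: [3.121, 0.347, 0.002]
contact_force: [0.4, 0.1, 0.1]
opening: 0.0849
grip_force: 0.0
```

Emit:
{"method": "apply_moves", "body": {"plan": [[0.085,0,0,0,0]]}}

```text
t: 3.28
tool_pos: [0.4272, -0.1841, 0.2834]
tool_rot: [-3.117, -0.359, 0.002]
contact_force: [-0.4, 0.2, -0.2]
opening: 0.0848
grip_force: 0.0
```

```bash
python3 - <<'E'
from h import *
go(.449,-.152,.18,12.7)
for cam in ["top","scene"]:
    p=eyes.get_image(cam)
    r=eyes.outline_of("housing",p)
    if r:
        c=cloud(p,r[0]["region"]); c=c[(c[:,2]>.03)&(c[:,2]<.05)]; print(cam,len(c),cv2.minAreaRect(c[:,:2].astype(np.float32)))
    for n in ["spanner","screwdriver"]:
        r=eyes.outline_of(n,p)
        if r:
            c=cloud(p,r[0]["region"]);c=c[c[:,2]>.004]; print(cam,n,len(c),cv2.minAreaRect(c[:,:2].astype(np.float32)),c.mean(0))
E
```

```text
t 3.28 tcp [ 0.4272 -0.1841  0.2834] head 13.1 shift [ 0.0286 -0.0259  0.1035] roll 0.008 q6 0.7730101852356244 open 0.0848 grip 0.0
top 329 ((0.4728802740573883, -0.1428121030330658), (0.07061608880758286, 0.04254492372274399), 12.342323303222656)
top spanner 293 ((0.44086551666259766, 0.1785281002521515), (0.15404927730560303, 0.03701559081673622), 8.657159805297852) [0.4457 0.18   0.0074]
top screwdriver 292 ((0.4497624933719635, 0.016629386693239212), (0.17489667236804962, 0.02530486322939396), 24.189966201782227) [0.4252 0.0058 0.021 ]
scene 460 ((0.4482665956020355, -0.149010568857193), (0.12392177432775497, 0.04461381211876869), 12.741650581359863)
scene spanner 189 ((0.4357374906539917, 0.1784578114748001), (0.16055572032928467, 0.0343933142721653), 7.845798015594482) [0.4444 0.1786 0.0085]
scene screwdriver 209 ((0.4480869472026825, 0.015216965228319168), (0.17650961875915527, 0.027900537475943565), 24.63035011291504) [0.421  0.001  0.0222]
```

Emit:
{"method": "apply_moves", "body": {"plan": [[0.085,0.028,-0.0295,0.03,0.008],[0.085,0.028,-0.0295,0.04,0.008],[0.085,0.028,-0.0295,0.075,0.008],[0.085,0.028,-0.0295,0.1,0.008],[0.085,0.028,-0.0295,0.104,0.008],[0.04,0.028,-0.0295,0.104,0.008],[0.03,0.028,-0.0295,0.104,0.008],[0.03,0.028,-0.0295,0.104,0.008],[0.03,0.028,-0.0295,0.104,0.008],[0.03,0.028,-0.0295,0.104,0.008],[0.03,0.028,-0.0295,0.104,0.008],[0.03,0.028,-0.0295,0.104,0.008]], "newtons": 50}}

```text
t: 4.68
tool_pos: [0.4477, -0.1554, 0.184]
tool_rot: [3.121, 0.335, 0.006]
contact_force: [-0.6, -0.5, 6.9]
opening: 0.0431
grip_force: 53.5
```

Emit:
{"method": "apply_moves", "body": {"plan": [[0.03,0,0,0,0],[0.03,0,0,-0.03,0],[0.03,0,0,-0.06,0],[0.03,0,0,-0.1,0],[0.03,0,0,-0.14,0],[0.03,0,0,-0.14,0]]}}

```text
t: 5.18
tool_pos: [0.4488, -0.1557, 0.3316]
tool_rot: [3.114, 0.334, 0.022]
contact_force: [1.4, -1.0, 1.0]
opening: 0.0435
grip_force: 52.8
```

```bash
python3 - <<'E'
from h import *
go(.518,-.407,.32,-.8)
E
```

```text
t 5.18 tcp [ 0.4488 -0.1557  0.3316] head 12.3 shift [0.0141 0.2601 0.0146] roll 0.228 q6 0.8660254306557935 open 0.0435 grip 52.8
```

Emit:
{"method": "apply_moves", "body": {"plan": [[0.03,0.014,0.26,0.0,0.228],[0.03,0.014,0.26,0.0,0.228],[0.03,0.014,0.26,0.0,0.228],[0.03,0.014,0.26,0.0,0.228],[0.03,0.014,0.26,0.0,0.228],[0.03,0.014,0.26,0.0,0.228],[0.03,0.014,0.26,0.0,0.228],[0.03,0.014,0.26,0.0,0.228],[0.03,0.014,0.26,0.07,0.228],[0.03,0.014,0.26,0.1,0.228],[0.03,0.014,0.26,0.1,0.228]]}}

```text
t: 6.1
tool_pos: [0.5136, -0.4027, 0.2156]
tool_rot: [-3.135, 0.021, 0.01]
contact_force: [-0.1, 1.0, -3.0]
opening: 0.0435
grip_force: 52.8
```

```bash
python3 - <<'E'
from h import *
go(.518,-.407,.194,-.8)
E
```

```text
t 6.1 tcp [ 0.5136 -0.4027  0.2156] head -0.8 shift [0.0046 0.0044 0.0216] roll 0.001 q6 0.8051672513864887 open 0.0435 grip 52.8
```

Emit:
{"method": "apply_moves", "body": {"plan": [[0.03,0.003,0.003,0.015,0],[0.03,0.003,0.003,0.026,0],[0.03,0.003,0.003,0.026,0],[0.03,0.003,0.003,0.026,0],[0.075,0.003,0.003,0.026,0],[0.075,0.003,0.003,0.026,0],[0.075,0.003,0.003,0.026,0],[0.075,0.003,0.003,0.026,0],[0.075,0.003,0.003,-0.02,0],[0.075,0.003,0.003,-0.07,0],[0.075,0.003,0.003,-0.12,0],[0.075,0.003,0.003,-0.12,0]]}}

```text
t: 7.1
tool_pos: [0.5191, -0.4095, 0.3488]
tool_rot: [3.135, -0.022, 0.01]
contact_force: [0.2, -0.9, 0.7]
opening: 0.0751
grip_force: 0.0
```

```bash
python3 - <<'E'
from h import *
from math import cos,sin,radians as r
a=r(24); go(.449-.036*cos(a),.0155-.036*sin(a),.30,24)
for cam in ["top","scene"]:
    p=eyes.get_image(cam)
    o=eyes.outline_of("housing",p)
    if o:
        c=cloud(p,o[0]["region"]); print(cam,o[0]["confidence"],np.median(c,0),cv2.minAreaRect(c[:,:2].astype(np.float32)))
E
```

```text
t 7.1 tcp [ 0.5191 -0.4095  0.3488] head -0.8 shift [-0.1092 -0.4092  0.0455] roll -0.433 q6 0.8046735914169253 open 0.0751 grip 0.0
top 0.7 [ 0.5096 -0.3963  0.0431] ((0.5088046789169312, -0.3383037745952606), (0.1385008990764618, 0.20380818843841553), 8.539491653442383)
scene 0.79 [ 0.5305 -0.4046  0.0449] ((0.5081635117530823, -0.41189631819725037), (0.057404547929763794, 0.16313067078590393), 88.9364013671875)
```

Emit:
{"method": "apply_moves", "body": {"plan": [[0.06,-0.109,-0.409,0.08,-0.433],[0.06,-0.109,-0.409,0.08,-0.433],[0.06,-0.109,-0.409,0.08,-0.433],[0.06,-0.109,-0.409,0.08,-0.433],[0.06,-0.109,-0.409,0.08,-0.433],[0.06,-0.109,-0.409,0.08,-0.433],[0.06,-0.109,-0.409,0.08,-0.433],[0.06,-0.109,-0.409,0.08,-0.433],[0.06,-0.109,-0.409,0.08,-0.433],[0.06,-0.109,-0.409,0.08,-0.433],[0.06,-0.109,-0.409,0.08,-0.433],[0.06,-0.109,-0.409,0.08,-0.433]]}}

```text
t: 8.3
tool_pos: [0.4127, 0.0045, 0.2579]
tool_rot: [-3.068, -0.659, 0.009]
contact_force: [0.5, -0.3, -0.6]
opening: 0.06
grip_force: 0.0
```

```bash
python3 - <<'E'
from h import *
from math import cos,sin,radians as r
a=r(24); go(.449-.036*cos(a),.0155-.036*sin(a),.1755,24)
E
```

```text
t 8.3 tcp [0.4127 0.0045 0.2579] head 24.3 shift [0.0021 0.0051 0.0823] roll 0.004 q6 0.9772296597701785 open 0.06 grip 0.0
```

Emit:
{"method": "apply_moves", "body": {"plan": [[0.06,0.001,0.003,0.03,0.0],[0.06,0.001,0.003,0.06,0],[0.06,0.001,0.003,0.078,0],[0.06,0.001,0.003,0.08,0],[0.06,0.001,0.003,0.08,0],[0.01,0.001,0.003,0.08,0],[0.01,0.001,0.003,0.08,0],[0.01,0.001,0.003,0.08,0],[0.01,0.001,0.003,0.08,0],[0.01,0.001,0.003,0.08,0],[0.01,0.001,0.003,0.08,0],[0.01,0.001,0.003,0.08,0]], "newtons": 50}}

```text
t: 9.3
tool_pos: [0.4183, -0.0008, 0.1832]
tool_rot: [3.071, 0.653, 0.004]
contact_force: [-1.2, -0.1, 6.0]
opening: 0.0226
grip_force: 49.2
```

Emit:
{"method": "apply_moves", "body": {"plan": [[0.01,0,0,0,0],[0.01,0,0,-0.03,0],[0.01,0,0,-0.06,0],[0.01,0,0,-0.1,0],[0.01,0,0,-0.15,0],[0.01,0,0,-0.15,0],[0.01,0,0,-0.15,0]]}}

```text
t: 9.88
tool_pos: [0.4184, -0.0007, 0.3361]
tool_rot: [3.069, 0.653, 0.014]
contact_force: [0.1, -0.6, -0.2]
opening: 0.0229
grip_force: 49.4
```

```bash
python3 - <<'E'
from h import *
C=np.array([.4866,.407]); a=np.radians(5); M=np.array([[np.cos(a),-np.sin(a)],[np.sin(a),np.cos(a)]])
t=C+M@[-.036,-.045]; print(t); go(*t,.32,5)
p=eyes.get_image("top"); cv2.imwrite("pics/held.png",cv2.resize(p["img"][180:300,230:430],None,fx=3,fy=3))
E
```

```text
[0.4547 0.359 ]
t 9.88 tcp [ 0.4184 -0.0007  0.3361] head 24.0 shift [ 0.1794 -0.314   0.0158] roll 0.332 q6 0.9718234258568378 open 0.0229 grip 49.4
```

View pics/held.png

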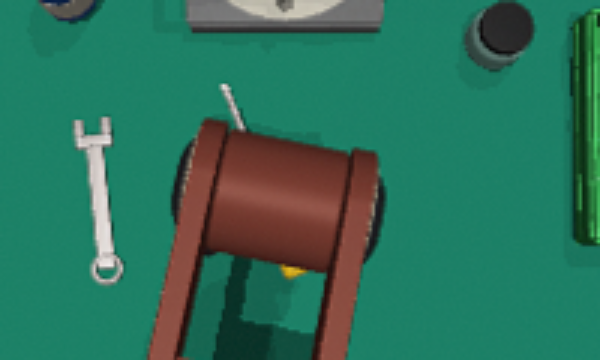

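The screwdriver is held level: its blade tip shows at (225,90) and the handle end at (290,270). The spanner is undisturbed at (100,200).

Emit:
{"method": "apply_moves", "body": {"plan": [[0.01,0.179,-0.314,0,0.332],[0.01,0.179,-0.314,0,0.332],[0.01,0.179,-0.314,0,0.332],[0.01,0.179,-0.314,0,0.332],[0.01,0.179,-0.314,0,0.332],[0.01,0.179,-0.314,0,0.332],[0.01,0.179,-0.314,0,0.332],[0.01,0.179,-0.314,0,0.332],[0.01,0.179,-0.314,0,0.332],[0.01,0.179,-0.314,0.06,0.332],[0.01,0.179,-0.314,0.1,0.332],[0.01,0.179,-0.314,0.1,0.332]]}}

```text
t: 10.93
tool_pos: [0.4496, 0.3584, 0.2221]
tool_rot: [3.132, 0.139, -0.019]
contact_force: [-1.3, -2.0, -2.1]
opening: 0.0231
grip_force: 49.5
```

```bash
python3 - <<'E'
from h import *
go(.4547,.359,.191,5)
E
```

```text
t 10.93 tcp [0.4496 0.3584 0.2221] head 5.1 shift [ 0.0056 -0.0004  0.0311] roll 0.002 q6 2.025536409268581 open 0.0231 grip 49.5
```

Emit:
{"method": "apply_moves", "body": {"plan": [[0.01,0.003,-0.002,0.015,0],[0.01,0.003,-0.002,0.03,0],[0.01,0.003,-0.002,0.03,0],[0.01,0.003,-0.002,0.03,0],[0.05,0.003,-0.002,0.03,0],[0.05,0.003,-0.002,0.03,0],[0.05,0.003,-0.002,0.03,0],[0.05,0.003,-0.002,0.03,0],[0.05,0.003,-0.002,-0.02,0],[0.05,0.003,-0.002,-0.07,0],[0.05,0.003,-0.002,-0.11,0],[0.05,0.003,-0.002,-0.11,0]]}}

```text
t: 11.93
tool_pos: [0.4572, 0.3621, 0.3501]
tool_rot: [-3.133, -0.136, -0.017]
contact_force: [0.3, 0.4, 0.2]
opening: 0.05
grip_force: 0.0
```

```bash
python3 - <<'E'
from h import *
go(.438,.179,.27,7.5)
for cam in ["scene"]:
    p=eyes.get_image(cam)
    for n in ["screwdriver","spanner"]:
        o=eyes.outline_of(n,p)
        if o:
            c=cloud(p,o[0]["region"]); print(cam,n,o[0]["confidence"],np.median(c,0),cv2.minAreaRect(c[:,:2].astype(np.float32)))
E
```

```text
t 11.93 tcp [0.4572 0.3621 0.3501] head 5.0 shift [-0.0359  0.1812  0.0787] roll -0.044 q6 2.026283672584133 open 0.05 grip 0.0
scene screwdriver 0.7 [0.4592 0.3602 0.0271] ((0.47022897005081177, 0.36811861395835876), (0.13355396687984467, 0.03596198931336403), 3.5669798851013184)
scene spanner 0.66 [0.4338 0.1778 0.0066] ((0.43362462520599365, 0.1808025985956192), (0.1629249006509781, 0.040781695395708084), 7.835351467132568)
```

Emit:
{"method": "apply_moves", "body": {"plan": [[0.04,-0.036,0.181,0.0,-0.044],[0.04,-0.036,0.181,0.0,-0.044],[0.04,-0.036,0.181,0.03,-0.044],[0.04,-0.036,0.181,0.06,-0.044],[0.04,-0.036,0.181,0.08,-0.044],[0.04,-0.036,0.181,0.12,-0.044],[0.04,-0.036,0.181,0.14,-0.044],[0.04,-0.036,0.181,0.14,-0.044],[0.04,-0.036,0.181,0.14,-0.044],[0.04,-0.036,0.181,0.14,-0.044]]}}

```text
t: 12.92
tool_pos: [0.4362, 0.1782, 0.2024]
tool_rot: [-3.135, -0.206, -0.002]
contact_force: [0.5, -0.7, -0.2]
opening: 0.0398
grip_force: 0.0
```

```bash
python3 - <<'E'
from h import *
go(.437,.179,.176,7.5)
E
```

```text
t 12.92 tcp [0.4362 0.1782 0.2024] head 7.5 shift [ 0.0008 -0.0007  0.0264] roll 0.0 q6 1.6693400665829674 open 0.0398 grip 0.0
```

Emit:
{"method": "apply_moves", "body": {"plan": [[0.04,0,0,0.015,0],[0.04,0,0,0.025,0],[0.04,0,0,0.025,0],[0.04,0,0,0.025,0],[0.0,0,0,0.025,0],[0.0,0,0,0.025,0],[0.0,0,0,0.025,0],[0.0,0,0,0.025,0],[0.0,0,0,0.025,0],[0.0,0,0,0.025,0]], "newtons": 60}}

```text
t: 13.75
tool_pos: [0.4364, 0.1781, 0.1778]
tool_rot: [-3.134, -0.205, -0.003]
contact_force: [-1.8, -0.0, 5.3]
opening: 0.0136
grip_force: 58.7
```

Emit:
{"method": "apply_moves", "body": {"plan": [[0.0,0,0,-0.03,0],[0.0,0,0,-0.06,0],[0.0,0,0,-0.1,0],[0.0,0,0,-0.14,0],[0.0,0,0,-0.14,0],[0.0,0,0,-0.14,0]]}}

```text
t: 14.25
tool_pos: [0.4366, 0.1781, 0.3199]
tool_rot: [-3.134, -0.205, -0.011]
contact_force: [-0.5, -1.1, -0.9]
opening: 0.014
grip_force: 58.6
```

```bash
python3 - <<'E'
from h import *
C=np.array([.4866,.407]); a=np.radians(5); M=np.array([[np.cos(a),-np.sin(a)],[np.sin(a),np.cos(a)]])
t=C+M@[0,.04]; print(t); go(*t,.32,5)
E
```

```text
[0.4831 0.4468]
t 14.25 tcp [0.4366 0.1781 0.3199] head 7.5 shift [ 0.0811 -0.2604  0.0006] roll 0.044 q6 1.669291832328472 open 0.014 grip 58.6
```

Emit:
{"method": "apply_moves", "body": {"plan": [[0.0,0.081,-0.26,0,0.044],[0.0,0.081,-0.26,0,0.044],[0.0,0.081,-0.26,0,0.044],[0.0,0.081,-0.26,0,0.044],[0.0,0.081,-0.26,0,0.044],[0.0,0.081,-0.26,0,0.044],[0.0,0.081,-0.26,0,0.044],[0.0,0.081,-0.26,0.0,0.044],[0.0,0.081,-0.26,0.04,0.044],[0.0,0.081,-0.26,0.08,0.044],[0.0,0.081,-0.26,0.1,0.044],[0.0,0.081,-0.26,0.1,0.044]]}}

```text
t: 15.25
tool_pos: [0.4788, 0.4433, 0.2066]
tool_rot: [3.129, 0.135, -0.022]
contact_force: [-1.6, -0.8, -2.0]
opening: 0.0138
grip_force: 58.9
```

```bash
python3 - <<'E'
from h import *
go(.4831,.4468,.186,5)
E
```

```text
t 15.25 tcp [0.4788 0.4433 0.2066] head 5.0 shift [ 0.0049 -0.0033  0.0205] roll -0.001 q6 2.1173970241133095 open 0.0138 grip 58.9
```

Emit:
{"method": "apply_moves", "body": {"plan": [[0.0,0.002,-0.001,0.01,0],[0.0,0.002,-0.001,0.019,0],[0.0,0.002,-0.001,0.019,0],[0.0,0.002,-0.001,0.019,0],[0.04,0.002,-0.001,0.019,0],[0.04,0.002,-0.001,0.019,0],[0.04,0.002,-0.001,0.019,0],[0.04,0.002,-0.001,0.019,0],[0.04,0.002,-0.001,-0.02,0],[0.04,0.002,-0.001,-0.06,0],[0.04,0.002,-0.001,-0.1,0],[0.04,0.002,-0.001,-0.12,0]]}}

```text
t: 16.25
tool_pos: [0.4849, 0.4481, 0.3434]
tool_rot: [-3.134, -0.136, -0.011]
contact_force: [0.9, 0.0, 1.7]
opening: 0.0399
grip_force: 0.0
```

Emit:
{"method": "apply_moves", "body": {"plan": [[0.02,0,0,-0.05,0],[0.0,-0.06,0.25,-0.05,0],[0.0,-0.06,0.25,-0.05,0],[0.0,-0.06,0.25,-0.05,0],[0.0,-0.06,0.25,-0.05,0],[0.0,-0.06,0.25,-0.05,0],[0.0,-0.06,0.25,-0.05,0],[0.0,-0.06,0.25,-0.05,0],[0.0,-0.06,0.25,-0.05,0],[0.0,-0.06,0.25,-0.05,0]]}}

```text
t: 17.08
tool_pos: [0.446, 0.1931, 0.3871]
tool_rot: [-3.138, -0.135, -0.002]
contact_force: [0.3, -0.5, -0.4]
opening: 0.0
grip_force: 0.0
```

```bash
cat > dial.py <<'E'
from h import *
# console frame: yaw psi, dial centre D, slope axes
def fit():
    out={}
    for cam in ["top","scene"]:
        p=eyes.get_image(cam); out[cam]=p
        v,u=np.mgrid[0:400,0:640]; W=world(p,u,v); b,g,r=[p["img"][...,i].astype(int) for i in range(3)]
        near=(np.abs(W[...,1])<.12)&(np.abs(W[...,0]-.68)<.13)&(W[...,2]>.03)&(W[...,2]<.2)
        white=near&(np.minimum(np.minimum(b,g),r)>120)&(np.maximum(np.maximum(b,g),r)-np.minimum(np.minimum(b,g),r)<45)
        red=near&(r>110)&(g<.5*r)&(b<.5*r)
        org=near&(r>150)&(g>.4*r)&(g<.75*r)&(b<.45*r)
        out[cam+"m"]=(W[white],W[red],W[org])
        for n,m in [("white",white),("red",red),("orange",org)]:
            c=W[m]; print(cam,n,len(c),c.mean(0) if len(c) else "",cv2.minAreaRect(c[:,:2].astype(np.float32)) if len(c)>3 else "")
        if white.sum()>50:
            c=W[white]; A=np.c_[c[:,:2],np.ones(len(c))]; print(" plane",np.linalg.lstsq(A,c[:,2],rcond=None)[0])
        for n in ["valve_grip","pointer_tip","marker_tip","hoop_mid","console"]:
            o=eyes.tip_of(n,p)
            if o: uu,vv=o[0]["point"]; print("  ",n,round(o[0]["confidence"],2),o[0]["point"],world(p,uu,vv))
    return out
E
python3 - <<'E'
from dial import *
go(.6,-.06,.30,0)
o=fit()
p=o["top"]; cv2.imwrite("pics/dial_top.png",cv2.resize(p["img"][110:200,270:390],None,fx=5,fy=5,interpolation=2))
cv2.imwrite("pics/crates.png",cv2.resize(o["scene"]["img"][140:300,140:490],None,fx=2.2,fy=2.2,interpolation=2))
E
```

```text
t 17.08 tcp [0.446  0.1931 0.3871] head 4.9 shift [0.1316 0.2654 0.087 ] roll 0.086 q6 1.7401505494878085 open 0.0 grip 0.0
top white 2808 [ 0.7023 -0.0056  0.1004] ((0.7100123763084412, -0.0020481273531913757), (0.17906728386878967, 0.19322596490383148), 1.382046103477478)
top red 159 [0.6747 0.0063 0.1254] ((0.6783140301704407, 0.02942863292992115), (0.08289061486721039, 0.07993669807910919), 87.0672607421875)
top orange 47 [0.6597 0.0519 0.0825] ((0.6537567377090454, 0.023019228130578995), (0.05184272304177284, 0.09372811019420624), 19.95064926147461)
 plane [ 0.668   0.015  -0.3687]
   valve_grip 0.65 [324.3, 132.9] [0.7065 0.0003 0.2753]
   pointer_tip 0.75 [324.4, 179.9] [ 0.6377 -0.0045  0.0562]
   marker_tip 0.42 [310.4, 164.6] [0.6762 0.0381 0.0868]
   hoop_mid 0.88 [322.8, 132.7] [0.7073 0.004  0.2744]
   console 0.95 [324.8, 168.8] [ 0.6545 -0.0043  0.1237]
scene white 1248 [ 0.7066 -0.0078  0.1065] ((0.6956282258033752, -0.00609879195690155), (0.15541937947273254, 0.17244163155555725), 30.05423355102539)
scene red 71 [ 0.6883 -0.003   0.1369] ((0.6888689398765564, 0.020612960681319237), (0.07584033161401749, 0.07211601734161377), 79.19551849365234)
scene orange 30 [0.6943 0.0245 0.0911] ((0.7186143398284912, -0.01173563301563263), (0.0535346120595932, 0.19687402248382568), 51.05712890625)
 plane [ 0.699   0.0136 -0.3873]
   valve_grip 0.65 [327.0, 249.4] [ 0.6904 -0.0083  0.1467]
   pointer_tip 0.51 [393.1, 242.5] [0.6774 0.201  0.0719]
   marker_tip 0.66 [323.5, 267.8] [ 0.7332 -0.0275  0.125 ]
   hoop_mid 0.68 [330.7, 235.3] [ 0.7138 -0.0082  0.2819]
   console 0.77 [326.7, 269.8] [ 0.7431 -0.0208  0.1311]
```

View pics/dial_top.png

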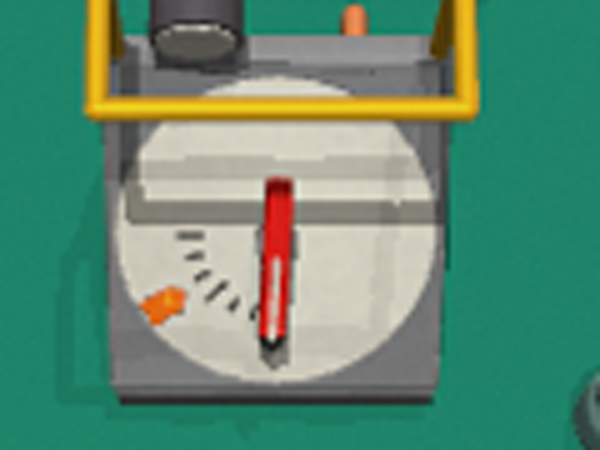

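View pics/crates.png

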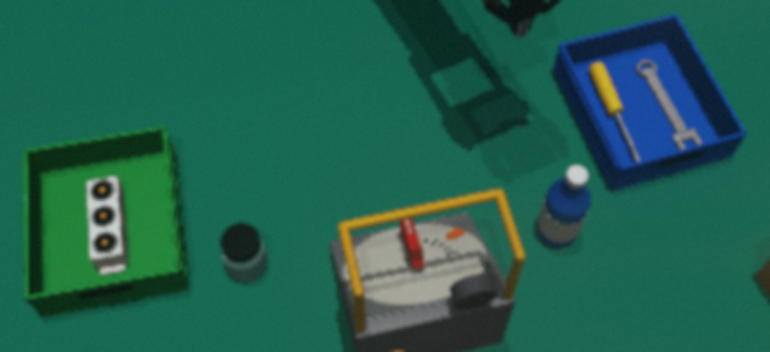

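All three are in their crates: the housing is at (105,220) in green, with the screwdriver (612,110) and spanner (668,100) lying flat in blue. In the dial crop the handle is shut, tip at (272,350), and the orange marker is at (165,305). Next I'll work out the dial geometry.

```bash
cat > ang.py <<'E'
from h import *
n0=None
PSI=np.radians(1.2)
def frame(psi=PSI):
    ex=np.array([np.cos(psi),np.sin(psi),0]); ey=np.array([-np.sin(psi),np.cos(psi),0]); s,c=np.sin(np.radians(35)),np.cos(np.radians(35))
    up=c*ex+np.array([0,0,s]); n=-s*ex+np.array([0,0,c]); return up,ey,n   # upslope, left, out
def hit(p,u,v,P,n):
    K,T=p["K"],p["pose"]; d=np.c_[(np.ravel(u)-K[0,2])/K[0,0],(np.ravel(v)-K[1,2])/K[1,1],np.ones(np.size(u))]@T[:3,:3].T; o=T[:3,3]
    return o+d*(((P-o)@n)/(d@n))[:,None]
E
python3 - <<'E'
from ang import *
p=eyes.get_image("top"); up,left,n=frame()
P=np.array([.70,-.005,.668*.70-.015*.005-.3687]); print("plane pt",P)
D=hit(p,[325.4],[155.7],P,n)[0]; print("D img",D)
b,g,r=[p["img"][...,i].astype(int) for i in range(3)]
v,u=np.mgrid[0:400,0:640]; box=(v>135)&(v<186)&(u>290)&(u<360)
w=box|((v>120)&(v<190)&(u>285)&(u<365)); mn=np.minimum(np.minimum(b,g),r); mx=np.maximum(np.maximum(b,g),r)
hsv=cv2.cvtColor(p["img"],cv2.COLOR_BGR2HSV)
org=box&(hsv[...,1]>150)&(hsv[...,0]>7)&(hsv[...,0]<22)&(hsv[...,2]>120)&(u<318)
red=box&(hsv[...,1]>150)&((hsv[...,0]<5)|(hsv[...,0]>174))&(hsv[...,2]>90)
wh=(v>122)&(v<190)&(u>285)&(u<365)&(hsv[...,1]<50)&(hsv[...,2]>165)
C=hit(p,u[wh],v[wh],P,n); a,l=(C-P)@up,(C-P)@left; print("white extents up",np.percentile(a,[.5,99.5]),"left",np.percentile(l,[.5,99.5]))
for D0 in (D,):
  m=hit(p,u[org],v[org],D0+.003*n,n)-D0; print("marker n",org.sum(),"r",np.hypot(m@up,m@left).min(),np.hypot(m@up,m@left).max(),"ang",np.arctan2((m@left).mean(),-(m@up).mean()))
  h=hit(p,u[red],v[red],D0+.044*n,n)-D0; A=np.c_[h@up,h@left]; print("red",A.min(0),A.max(0),A.mean(0)); vx,vy,*_=cv2.fitLine(A.astype(np.float32),2,0,.01,.01).ravel(); print("valve ang",np.arctan(vy/vx))
E
```

```text
plane pt [ 0.7    -0.005   0.0988]
D img [ 0.7006 -0.0056  0.0993]
white extents up [-0.0925  0.089 ] left [-0.0882  0.0918]
marker n 40 r 0.06841755463688695 0.09427649940425262 ang 0.9868809577295738
red [-0.0498 -0.0064] [0.0428 0.0103] [0.0036 0.0024]
valve ang -0.040695563
```

```bash
cat > push.py <<'E'
from ang import *
D=np.array([.7005,-.005,.099]); up,left,n=frame()
def tcp(th,phi,r=.044,hx=.011,hy=.0145):
    d=-np.cos(th)*up+np.sin(th)*left; m=np.sin(th)*up+np.cos(th)*left
    e=D+.044*n-.008*m+r*d; dh=d[:2]/np.linalg.norm(d[:2]); nh=np.array([dh[1],-dh[0]])
    a=np.radians(phi); X=np.array([np.cos(a),np.sin(a)]); Y=np.array([np.sin(a),-np.cos(a)])
    k=max(((s*hx*X+t*hy*Y) for s in(1,-1) for t in(1,-1)),key=lambda k:k@nh)
    return e[:2]-k, e[2]
if __name__=="__main__":
    for th in (0,.2,.4,.6,.8,.9,.97):
        print(th,*tcp(th,29))
    go(.625,-.075,.35,29)
E
python3 push.py
```

```text
0 [ 0.6368 -0.0323] 0.10980532674926963
0.2 [ 0.636  -0.0234] 0.10939677738994066
0.4 [ 0.6367 -0.0145] 0.11001064963397306
0.6 [ 0.6389 -0.006 ] 0.11162247033218306
0.8 [0.6423 0.0018] 0.11416798127972745
0.9 [0.6445 0.0054] 0.1157605105524967
0.97 [0.6462 0.0077] 0.11699094030151677
t 17.73 tcp [0.446  0.1932 0.3864] head 5.0 shift [0.1551 0.2828 0.0364] roll -0.419 q6 1.7394901432495888 open 0.0 grip 0.0
```

```bash
python3 - <<'E'
from push import *
for th in (0,.2,.4,.6,.8,.9,.97):
        print(th,*tcp(th,0))
go(.62,-.075,.35,0)
E
```

```text
0 [ 0.6504 -0.0288] 0.10980532674926963
0.2 [ 0.6276 -0.0199] 0.10939677738994066
0.4 [ 0.6283 -0.011 ] 0.11001064963397306
0.6 [ 0.6304 -0.0025] 0.11162247033218306
0.8 [0.6339 0.0053] 0.11416798127972745
0.9 [0.6361 0.0089] 0.1157605105524967
0.97 [0.6378 0.0112] 0.11699094030151677
t 17.73 tcp [0.446  0.1932 0.3864] head 5.0 shift [0.1501 0.2823 0.0364] roll 0.087 q6 1.7394901432495888 open 0.0 grip 0.0
```

Emit:
{"method": "apply_moves", "body": {"plan": [[0,0.15,0.282,0.036,0.087],[0,0.15,0.282,0.036,0.087],[0,0.15,0.282,0.036,0.087],[0,0.15,0.282,0.036,0.087],[0,0.15,0.282,0.036,0.087],[0,0.15,0.282,0.036,0.087],[0,0.15,0.282,0.036,0.087],[0,0.15,0.282,0.036,0.087],[0,0.15,0.282,0.036,0.087],[0,0.15,0.282,0.036,0.087],[0,0.15,0.282,0.036,0.087],[0,0.15,0.282,0.036,0.087]]}}

```text
t: 18.73
tool_pos: [0.6195, -0.0739, 0.3507]
tool_rot: [-3.141, -0.001, -0.0]
contact_force: [0.4, 0.0, -0.2]
opening: 0.0001
grip_force: 0.0
```

Emit:
{"method": "apply_moves", "body": {"plan": [[0,0,0,0,0],[0,0,0,0.02,0],[0,0,0,0.05,0],[0,0,0,0.08,0],[0,0,0,0.08,0],[0,0,0,0.08,0],[0,0,0,0.08,0]]}}

```text
t: 19.32
tool_pos: [0.6203, -0.0743, 0.2724]
tool_rot: [3.141, 0.001, 0.003]
contact_force: [-0.4, 0.7, 0.8]
opening: -0.0003
grip_force: 0.0
```

```bash
python3 - <<'E'
from push import *
go(.628,-.03,.268,0)
E
```

```text
t 19.32 tcp [ 0.6203 -0.0743  0.2724] head 0.0 shift [ 0.0077 -0.0443  0.0044] roll 0.001 q6 1.3318394990104483 open -0.0003 grip 0.0
```

Emit:
{"method": "apply_moves", "body": {"plan": [[0,0.006,-0.02,0.005,0],[0,0.007,-0.04,0.005,0],[0,0.007,-0.047,0.005,0],[0,0.007,-0.054,0.005,0],[0,0.008,-0.06,0.005,0],[0,0.009,-0.065,0.005,0],[0,0.01,-0.069,0.005,0],[0,0.011,-0.072,0.005,0],[0,0.011,-0.072,0.005,0],[0,0.011,-0.072,0.005,0]]}}

```text
t: 20.15
tool_pos: [0.6309, -0.0028, 0.2653]
tool_rot: [-3.141, 0.001, -0.0]
contact_force: [0.7, -1.2, 0.3]
opening: 0.0002
grip_force: 0.6
```

```bash
cat > val.py <<'E'
from push import *
import sys
for cam in ["top","scene"]:
    p=eyes.get_image(cam)
    hsv=cv2.cvtColor(p["img"],cv2.COLOR_BGR2HSV); v,u=np.mgrid[0:400,0:640]
    red=(hsv[...,1]>150)&((hsv[...,0]<5)|(hsv[...,0]>174))&(hsv[...,2]>90)
    h=hit(p,u.ravel(),v.ravel(),D+.044*n,n)-D; A=np.c_[-(h@up),h@left].reshape(400,640,2)
    red&=np.hypot(A[...,0],A[...,1])<.07
    B=A[red]; vx,vy,x0,y0=cv2.fitLine(B.astype(np.float32),2,0,.01,.01).ravel(); print(cam,"n",red.sum(),"valve",np.arctan2(vy,vx),"pt",x0,y0)
    org=(hsv[...,1]>150)&(hsv[...,0]>7)&(hsv[...,0]<22)&(hsv[...,2]>110)
    h=hit(p,u.ravel(),v.ravel(),D+.003*n,n)-D; A=np.c_[-(h@up),h@left].reshape(400,640,2); rr=np.hypot(A[...,0],A[...,1]); org&=(rr>.05)&(rr<.105)&(A[...,1]>.02)
    if org.any(): m=A[org].mean(0); print(" marker n",org.sum(),m,np.arctan2(m[1],m[0]))
    q=sys.argv[1] if len(sys.argv)>1 else None
    if q: cv2.imwrite(f"pics/{cam}{q}.png",cv2.resize(p["img"][110:200,270:390] if cam=="top" else p["img"][215:335,270:390],None,fx=5,fy=5,interpolation=2))
go(.634,.005,.268,0)
E
python3 val.py a
```

```text
top n 127 valve -1.1637225 pt -0.01705991 -0.00932471
 marker n 16 [-0.0759  0.0394] 2.663090299653585
scene n 97 valve 0.46770918 pt -0.023555178 -0.008584182
 marker n 17 [0.046  0.0665] 0.9657415036755964
t 20.25 tcp [ 0.6308 -0.0028  0.2651] head -0.0 shift [ 0.0032 -0.0078 -0.0029] roll -0.0 q6 1.4486418659648164 open 0.0002 grip 0.4
```

View pics/scenea.png

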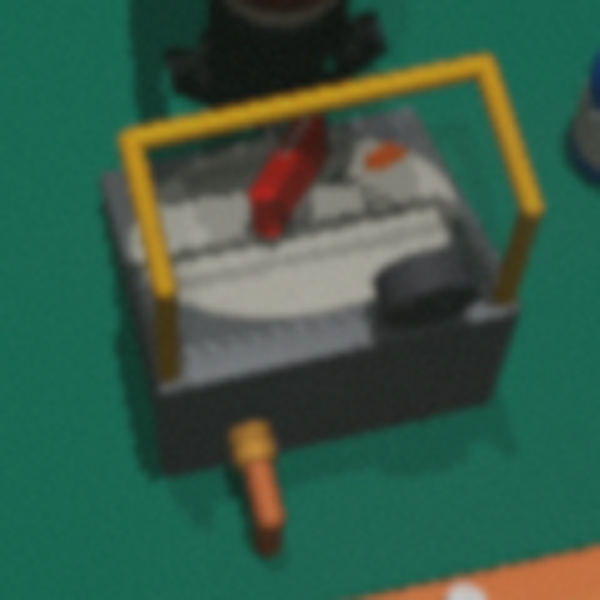

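The handle has turned about half-way, from tail (268,215) to (320,125). The marker at (385,155) is untouched. I'll push on, then back off to measure.

Emit:
{"method": "apply_moves", "body": {"plan": [[0,0.002,-0.004,0,0],[0,0.004,-0.008,0,0],[0,0.006,-0.0125,0,0],[0,0.006,-0.0125,0,0],[0,0.006,-0.0125,0,0]]}}

```text
t: 20.67
tool_pos: [0.637, 0.0103, 0.2654]
tool_rot: [-3.141, -0.001, -0.0]
contact_force: [-1.8, -1.2, 1.0]
opening: 0.0001
grip_force: 0.8
```

Emit:
{"method": "apply_moves", "body": {"plan": [[0,-0.01,0.015,0,0],[0,-0.03,0.03,0,0],[0,-0.07,0.05,0,0],[0,-0.1,0.08,0,0],[0,-0.14,0.1,0,0],[0,-0.17,0.12,0,0],[0,-0.2,0.14,0,0],[0,-0.2,0.14,0,0],[0,-0.2,0.14,0,0]]}}

```text
t: 21.42
tool_pos: [0.4358, -0.1307, 0.2653]
tool_rot: [-3.141, 0.005, -0.003]
contact_force: [1.1, 0.2, 0.2]
opening: 0.0004
grip_force: 0.0
```

```bash
python3 val.py b
```

```text
top n 181 valve 0.89856046 pt -0.0025137605 0.0026043782
 marker n 65 [-0.0015  0.0617] 1.5946186592077942
scene n 209 valve 0.8343099 pt -0.017921664 0.0003994012
 marker n 17 [0.0466 0.0667] 0.9604154230922459
t 21.52 tcp [ 0.4374 -0.1301  0.2659] head -0.0 shift [ 0.1966 -0.1352 -0.0017] roll -0.0 q6 1.1181603337861319 open -0.0002 grip 0.0
```

View pics/topb.png

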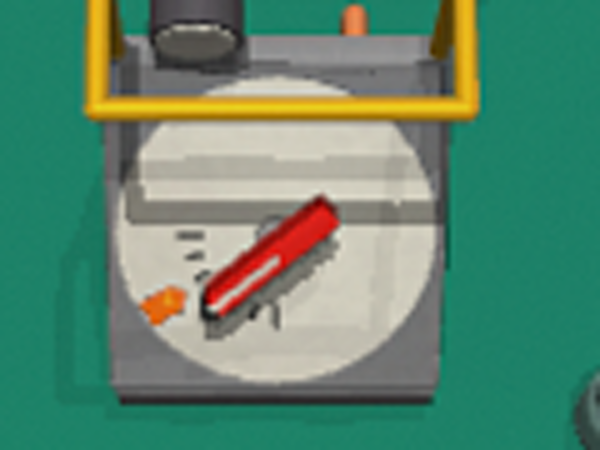

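The handle now reaches from (325,205) to its tip at (207,310), close to the marker at (165,305) but probably a little short. I'll fit the angle with a projected box model to check.

```bash
cat > fitv.py <<'E'
from push import *
from scipy.optimize import minimize
S=8
def proj(p,X):
    K,T=p["K"],p["pose"]; c=(X-T[:3,3])@T[:3,:3]; return c[:,:2]/c[:,2:]*[K[0,0],K[1,1]]+[K[0,2],K[1,2]]
def sil(p,th,du,r0,r1,w,h0,h1,box):
    d=-np.cos(th)*up+np.sin(th)*left; m=np.sin(th)*up+np.cos(th)*left
    X=np.array([D+r*d+s*w*m+h*n for r in(r0,r1) for s in(-1,1) for h in(h0,h1)])
    q=cv2.convexHull(((proj(p,X)+du-box[:2]+.5)*S*16).astype(np.int32))
    im=np.zeros(((box[3]-box[1])*S,(box[2]-box[0])*S),np.uint8); cv2.fillConvexPoly(im,q,255,shift=4)
    return cv2.resize(im,(box[2]-box[0],box[3]-box[1]),interpolation=cv2.INTER_AREA)/255.
def run(p,img,tag,box):
    hsv=cv2.cvtColor(img,cv2.COLOR_BGR2HSV)[box[1]:box[3],box[0]:box[2]].astype(int)
    red=(hsv[...,1]>120)&((hsv[...,0]<6)|(hsv[...,0]>172))&(hsv[...,2]>70)
    v,u=np.nonzero(red); 
    mk=np.zeros(red.shape,np.uint8); cv2.fillConvexPoly(mk,cv2.convexHull(np.c_[u,v].astype(np.int32)),1); mk=mk.astype(float)
    best=None
    for th in np.arange(-.1,1.4,.1):
        f=lambda x: ((sil(p,x[0],x[1:3],-.040,x[3]/20,.008,.014,.044,box)-mk)**2).sum()
        e=minimize(f,[th,0,0,1.0],method="Nelder-Mead",options=dict(initial_simplex=[[th,0,0,1.0],[th+.1,0,0,1.0],[th,1,0,1.0],[th,0,1,1.0],[th,0,0,.9]],maxiter=150))
        if best is None or e.fun<best.fun: best=e
    print(tag,"red",int(mk.sum()),"theta",best.x,"err",best.fun)
    return best
E
python3 - <<'E'
from fitv import *
for cam,box in [("top",(300,125,350,188)),("scene",(300,225,352,275))]:
    p=eyes.get_image(cam)
    run(p,cv2.imread(f"pics/{cam}0.png"),cam+" start",box); b=run(p,p["img"],cam+" now",box)
    # marker: orange centroid against projected marker
    hsv=cv2.cvtColor(p["img"],cv2.COLOR_BGR2HSV); bx=(294,160,313,180) if cam=="top" else (336,238,358,256)
    o=np.zeros((400,640),bool); o[bx[1]:bx[3],bx[0]:bx[2]]=True
    o&=(hsv[...,1]>110)&(hsv[...,0]>5)&(hsv[...,0]<22)&(hsv[...,2]>90); v,u=np.nonzero(o)
    sh=b.x[1:3]
    for s in (0*sh,sh):
        h=hit(p,u-s[0],v-s[1],D+.003*n,n)-D; a=-(h@up).mean(); l=(h@left).mean(); print(" marker",len(u),"r",np.hypot(a,l),"ang",np.arctan2(l,a))
E
```

```text
top start red 198 theta [ 0.0403 -0.5885  1.1786  0.9429] err 9.713802383698578
top now red 246 theta [ 0.8695 -1.0243  1.1471  0.8963] err 11.391726259131103
 marker 46 r 0.0814216892381976 ang 0.9846698609198001
 marker 46 r 0.07682673785336469 ang 1.0016922335194451
scene start red 135 theta [ 0.0658 -0.8226 -1.3186  0.5459] err 9.002737408688965
scene now red 267 theta [ 0.9283  1.0261 -1.5173  0.7266] err 21.859008073817762
 marker 30 r 0.08109405983347015 ang 0.960343623741893
 marker 30 r 0.07294578824709515 ang 1.000327013746558
```

Emit:
{"method": "apply_moves", "body": {"plan": [[0,0.03,-0.02,0,0],[0,0.06,-0.05,0,0],[0,0.095,-0.07,0,0],[0,0.13,-0.09,0,0],[0,0.17,-0.11,0,0],[0,0.185,-0.12,0,0],[0,0.19,-0.127,0,0],[0,0.195,-0.134,0,0],[0,0.199,-0.14,0,0],[0,0.202,-0.144,0,0],[0,0.202,-0.144,0,0],[0,0.202,-0.144,0,0]]}}

```text
t: 22.62
tool_pos: [0.6381, 0.0137, 0.2653]
tool_rot: [-3.141, 0.001, 0.002]
contact_force: [-2.6, 0.6, 0.2]
opening: -0.0
grip_force: 0.8
```

Emit:
{"method": "apply_moves", "body": {"plan": [[0,-0.01,0.015,0,0],[0,-0.03,0.03,0,0],[0,-0.07,0.05,0,0],[0,-0.1,0.08,0,0],[0,-0.14,0.1,0,0],[0,-0.17,0.12,0,0],[0,-0.2,0.14,0,0],[0,-0.2,0.14,0,0],[0,-0.2,0.14,0,0]]}}

```text
t: 23.37
tool_pos: [0.4372, -0.1273, 0.2655]
tool_rot: [3.141, -0.007, 0.003]
contact_force: [0.2, 0.0, 0.2]
opening: 0.0001
grip_force: 0.0
```

```bash
python3 - <<'E'
from fitv import *
for cam,box in [("top",(300,125,350,188)),("scene",(300,225,352,275))]:
    p=eyes.get_image(cam); run(p,p["img"],cam+" now",box)
    for nm in ["pointer_tip","marker_tip","valve_grip"]:
        o=eyes.tip_of(nm,p)
        if o: print(nm,round(o[0]["confidence"],2),o[0]["point"])
    if cam=="top": cv2.imwrite("pics/topc.png",cv2.resize(p["img"][130:190,285:365],None,fx=9,fy=9,interpolation=2))
go(.637,.0103,.266,0)
E
```

```text
top now red 258 theta [ 0.9374 -0.8101  0.9541  0.9227] err 11.920276816608997
pointer_tip 0.49 [311.9, 173.4]
marker_tip 0.53 [307.5, 168.0]
valve_grip 0.59 [324.1, 155.9]
scene now red 283 theta [ 0.9938  0.6945 -1.121   0.8028] err 24.81926951172626
pointer_tip 0.78 [339.1, 240.4]
marker_tip 0.61 [343.9, 250.4]
valve_grip 0.89 [325.8, 250.4]
t 23.77 tcp [ 0.4394 -0.1258  0.2655] head 0.1 shift [ 0.1977 -0.1359 -0.0005] roll 0.001 q6 1.1277429730026856 open 0.0 grip 0.0
```

View pics/topc.png

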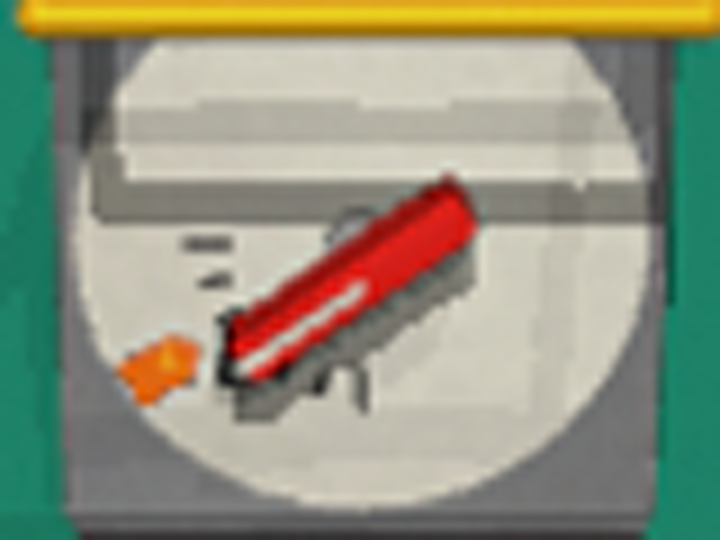

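The handle, with its tip at about (230,350), now nearly points at the marker at (160,370). The fits put it 0 to 0.06 rad short, so I'll give it one small nudge of about 0.035 rad.

Emit:
{"method": "apply_moves", "body": {"plan": [[0,0.03,-0.02,0,0],[0,0.06,-0.05,0,0],[0,0.095,-0.07,0,0],[0,0.13,-0.09,0,0],[0,0.17,-0.11,0,0],[0,0.185,-0.12,0,0],[0,0.192,-0.128,0,0],[0,0.197,-0.135,0,0],[0,0.2,-0.139,0,0],[0,0.201,-0.1415,0,0],[0,0.201,-0.1415,0,0],[0,0.201,-0.1415,0,0]]}}

```text
t: 24.77
tool_pos: [0.6391, 0.0148, 0.2653]
tool_rot: [-3.141, 0.001, 0.001]
contact_force: [-1.2, -0.9, -0.9]
opening: -0.0001
grip_force: 0.4
```

Emit:
{"method": "apply_moves", "body": {"plan": [[0,-0.01,0.015,0,0],[0,-0.03,0.03,0,0],[0,-0.07,0.05,0,0],[0,-0.1,0.08,0,0],[0,-0.14,0.1,0,0],[0,-0.17,0.12,0,0],[0,-0.2,0.14,0,0],[0,-0.2,0.14,-0.03,0],[0,-0.2,0.14,-0.06,0],[0,-0.2,0.14,-0.06,0],[0,-0.2,0.14,-0.06,0]]}}

```text
t: 25.68
tool_pos: [0.4398, -0.1254, 0.3281]
tool_rot: [3.139, -0.003, 0.009]
contact_force: [0.2, -0.1, 0.3]
opening: -0.0
grip_force: 0.0
```

```bash
python3 - <<'E'
from fitv import *
for cam,box in [("top",(300,125,350,188)),("scene",(300,225,352,275))]:
    p=eyes.get_image(cam); b=run(p,p["img"],cam+" now",box)
    hsv=cv2.cvtColor(p["img"],cv2.COLOR_BGR2HSV); bx=(294,160,309,180) if cam=="top" else (340,238,358,256)
    o=np.zeros((400,640),bool); o[bx[1]:bx[3],bx[0]:bx[2]]=True
    o&=(hsv[...,1]>110)&(hsv[...,0]>5)&(hsv[...,0]<22)&(hsv[...,2]>90); v,u=np.nonzero(o); sh=b.x[1:3]
    h=hit(p,u-sh[0],v-sh[1],D+.003*n,n)-D; print(" marker",len(u),np.arctan2((h@left).mean(),-(h@up).mean()))
    if cam=="scene": cv2.imwrite("pics/scened.png",cv2.resize(p["img"][225:295,285:370],None,fx=8,fy=8,interpolation=2))
E
```

```text
top now red 255 theta [ 0.9963 -1.0652  1.2677  0.9034] err 10.514417531718571
 marker 46 1.0049945005699075
scene now red 283 theta [ 1.0236  0.8065 -1.0976  0.7963] err 29.04053825451749
 marker 29 0.989102017291678
```

View pics/scened.png

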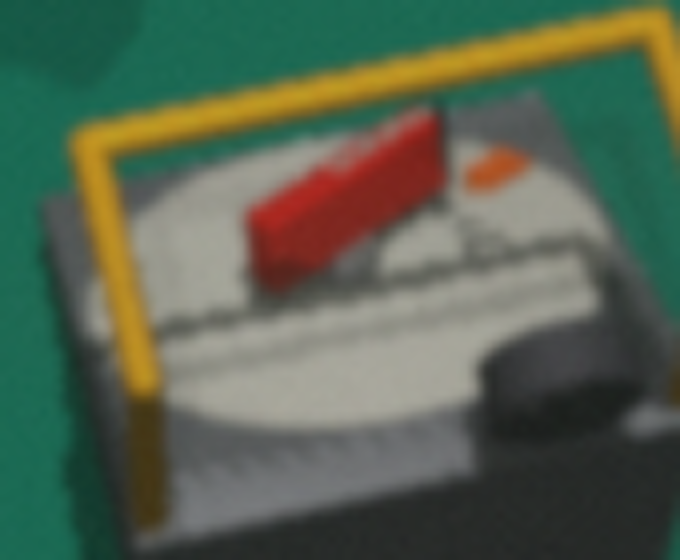

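The handle runs from (260,240) to (440,150), in line with the marker at (497,168). The fits put handle minus marker at -0.01 rad from the top camera and +0.03 rad from the scene camera, both inside the 0.09 limit. The arm is clear of everything, so I'm handing in.

```bash
python3 -c "
from station import ctrl
print(ctrl.finish_job())"
```

```text
the job is handed in; nothing more can be done
None
```

The job is handed in: both tools lie in the blue crate, the housing lies in the green crate, and the valve handle measures within about 0.03 rad of the set marker (limit 0.09); the hand-in returned no verdict.

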